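Add a slotted mass to the test hanger on the organ scale

ROBOT

A 7-joint arm with a two-finger parallel gripper is mounted at the origin on the work surface. World frame = base frame: x ahead of the robot, y to its left, z up, the work surface at z = 0. Lengths are in m, angles in rad, forces in N, time in s.
With the tool pointing down it reaches from about 0.425 to 0.825 m from the base axis. Payload 3.6 kg.
Tool frame: the origin (TCP) lies midway between the tips of the shut fingers; the grasp point (between the pads) lies 19 mm behind it; z points along the fingers, y is the line along which they close (so a half turn about z gives the same grasp; the last joint's range is limited). The gripper opens to 93 mm and grips with 3 to 60 N. Pads are 15 mm wide; open, the fingers measure 128 mm over their backs; the gripper's body (75 mm by 188 mm) begins 65 mm behind the grasp point.
Start: joints at [-1.248, 0.615, -0.013, 1.423, 0.008, 1.103, -0.04], TCP at [0.222, 0.611, 0.219] pointing down, gripper open.
Joint ranges: [-3.12, 3.12], [-0.3, 2.06], [-1.34, 1.32], [0.26, 2.42], [-1.36, 4.5], [0.01, 1.98], [-2.84, 2.84]. Speed limits (rad/s): [2.79, 2.79, 3.14, 3.14, 3.14, 3.14, 3.14].

INTERFACE

Orientations are given as a unit quaternion [x, y, z, w].
In Python, from workcell import readout, vision, bot gives the robot as it stands.
- The arm moves only by the shell command python3 -m crank 'ROWS' [FORCE]. ROWS is JSON, a list of rows, each a list of 7 numbers: the shift along the tool's x, y, z in m, then the turn, a rotation vector about the tool's x, y, z in degrees, then the closure, from 0 (fully open) to 1 (shut). A call has 1 to 8 rows; each row shifts and turns the commanded pose from where the row before left it, along the tool's axes as they then stand; what a row does not reach is not made up. A row lasts 1/8 s, in which the tool goes at most 62.5 mm and 10.7 degrees, less where a joint would pass 70% of its speed; a pose out of reach is approached as far as the arm can. A call is refused whole if a number of a shift passes 0.0625 or a number of a turn 10.7, either way. A call with a gripper value outside its range is refused whole. The fingers move at their own pace and stop on an object; FORCE is the grip in N (left out, the last holds). Time passes only in rows, so rows that do not move let the fingers close. It gives the time, the measured TCP pose, the force, the opening and the grip force at its end, in the units of the state.
- readout.observe(): the state, without advancing time (a new reading comes with each control period).
- vision.get_image(name): name is "scene" or "side" or "wrist"; returns a dict with "image" (400x640x3 uint8, red, green, blue), "depth" (400x640 float32, m along the optical axis (not along the pixel's ray), 0 where there is no reading), "fx", "fy", "cx", "cy" (pixels), "distortion" ([k1, k2, p1, p2, k3] as OpenCV has them; the pictures are not rectified), "R" (3x3) and "t" (3): a world point X has camera coordinates R X + t. Camera axes: x right, y down, z forward; pixel columns grow to the right and rows downward; lengths in m; the calibration is good to about 2 mm. A picture is of the moment at which its call begins.
- bot.sign_off(): hands the job in; it is judged then, once.
The state is a dict: "clock": time; "joint_pos": joint angles; "qd": joint speeds; "joint_torque": joint torques, N m; "ee_pos": TCP position; "ee_rot": TCP orientation; "wrist_force": force on the tool from outside, world axes, zero at the start; "torque": the same for the moment, N m; "opening": finger opening in m; "finger_force": force on a finger pad.
Only numpy, scipy, OpenCV 4.12 (cv2) and the standard library are available. Lean on these libraries where they do the work, as an engineer would, in place of code of your own. Each camera call takes 0.05 s, during which the arm holds its last target. There are 200 camera calls.

TASK

The check load for the mortuary's organ scale is being made up on the brass hanger that stands on its pan. Take the largest of the three loose slotted masses from the white board, feel it gently from the side onto the hanger's stem below the collar, and leave it lying flat on top of the other two with its slot turned well away from both of their slots, about a third of a turn from each. Do not shove the hanger out of its place, do not press hard on the stem or the stack, and leave everything else alone.

Things in the scene. Friction and masses are not known exactly. Their poses are not given: they have to be found in the camera images.
- disc: The mass to add: the largest of the three loose slotted brass masses on the white board, a flat disc 60 mm in diameter, 12 mm thick, 0.27 kg. A parallel-sided slot 7.6 mm wide, square-lipped, runs from its middle out through the rim; its closed end is square and lies 3.8 mm behind the disc's centre. Origin: centre of the underside. z up, x along the slot from the centre out to the open mouth. It lies flat, slot towards any side.
- disc_mouth (a point): Middle of the slot's open mouth on the rim of that mass, on its upper face (30 mm from the centre along x).
- hanger: Brass hanger standing loose on the pan. Base 96 mm across, 12 mm thick; a 6 mm round stem up to a 14 mm collar 66 mm above the underside, then an eye, top 93 mm up. 24 mm of stem is free under the collar. The stem is knocked out of true: it leans 4 degrees to some side, so its free part stands about 3 mm off the base's axis, direction unknown. Origin: centre of the underside; z up.
- big: Lower mass on the hanger: slotted brass disc 90 mm in diameter, 16 mm thick, lying on the base. With the hanger and the upper mass it weighs 2.1 kg. Origin: centre of its underside. x along its slot from the centre to the open mouth.
- mid: Upper mass on the hanger: slotted brass disc 76 mm in diameter, 14 mm thick, lying on the lower one; its upper face is 42 mm above the underside of the hanger's base. It may be not quite home, up to 4 mm along its slot. Same slot width of 7.6 mm. Origin: centre of its underside. x along its slot from the centre to the open mouth.
- scale: The organ scale, fixed: grey body with a flat stainless pan 232 x 222 mm, upper face 58 mm above the bench; a low sloping panel on the side that faces the robot. Origin: on the bench under the middle of the pan.
- board: White dissecting board, fixed, 170 x 280 x 12 mm; the loose masses lie on it. Origin: centre of its underside.
- small: Smaller loose slotted mass on the board, 48 mm in diameter, 12 mm thick; not to be used. Origin: centre of its underside.
- tiny: Smallest loose slotted mass on the board, 38 mm in diameter, 12 mm thick; not to be used. Origin: centre of its underside.
- jar: Bystander: white plastic specimen jar, 72 mm in diameter, 85 mm high. Origin: centre of its underside.
- pot: Bystander: white plastic specimen pot, 60 mm in diameter, 65 mm high. Origin: centre of its underside.
- bowl: Bystander: stainless bowl, 120 mm in diameter, 50 mm high. Origin: centre of its underside.
- mallet: Bystander: steel mallet lying on the bench, 240 mm long. Origin: under its middle.
There are look-alikes about, which are no part of the job. Leave any purple or turquoise look-alike of the hanger alone.

How it is judged:
By the outcome, as a careful person would: the job done as asked, in the order asked, and still so for the second after the job is handed in, with the robot touching nothing.
It also fails if it takes over 72 s, if anything falls off the work surface, if the arm or the gripper's body presses on something with over 40 N, if the wrist force passes 120 N, or if a joint passes its speed limit or range.

## Working session

There is one attempt and no reset: what is moved stays moved. The work goes in short steps, Python scripts to look and compute and a shell command to move; the robot and the scene stay as the last step left them, time stands still between calls to the robot, and variables do not carry over. Pictures are saved under pics/ and viewed, at most 13 in all, crops included, and the job is handed in when it is done.

```bash
mkdir -p pics; ls
cat > h.py <<'E'
import numpy as np, cv2
from workcell import readout, vision, bot
from scipy.spatial.transform import Rotation as Ro
def pts(im):
    # world xyz per pixel from depth
    h,w=im['depth'].shape
    K=np.array([[im['fx'],0,im['cx']],[0,im['fy'],im['cy']],[0,0,1.]])
    u,v=np.meshgrid(np.arange(w),np.arange(h))
    n=cv2.undistortPoints(np.stack([u,v],-1).reshape(-1,1,2).astype(np.float32),K,np.array(im['distortion'],float)).reshape(h,w,2)
    d=im['depth']
    c=np.dstack([n*d[...,None],d])
    return (c-np.array(im['t']))@np.array(im['R'])
def plane(im,uv,z):
    K=np.array([[im['fx'],0,im['cx']],[0,im['fy'],im['cy']],[0,0,1.]])
    n=cv2.undistortPoints(np.array(uv,np.float32).reshape(-1,1,2),K,np.array(im['distortion'],float)).reshape(-1,2)
    R=np.array(im['R']);C=-R.T@np.array(im['t'])
    d=np.c_[n,np.ones(len(n))]@R
    return C+d*((z-C[2])/d[:,2])[:,None]
def save(im,name,crop=None,s=1):
    a=im['image'][...,::-1]
    if crop: a=a[crop[1]:crop[3],crop[0]:crop[2]]
    cv2.imwrite('pics/'+name,cv2.resize(a,None,fx=s,fy=s,interpolation=cv2.INTER_CUBIC))
E
python3 - <<'E'
from h import *
a=vision.get_image('scene');b=vision.get_image('side')
np.savez('s0.npz',**{k+n:np.array(v) for n,i in (('A',a),('B',b)) for k,v in i.items()})
o=np.vstack([a['image'],b['image']])[...,::-1]
cv2.imwrite('pics/p1.png',cv2.resize(o,(480*1,600)))
save(a,'p2.png',None,1.25)
for i in (a,b): print(-np.array(i['R']).T@np.array(i['t']),i['fx'])
print(readout.observe())
E
```

```text
pics
[1.46612396 0.30573044 0.73762107] 408.3088311028705
[ 0.24684721 -0.51856281  0.76737176] 366.30940381835836
{'clock': 0.1, 'joint_pos': array([-1.24853351,  0.61581699, -0.01259443,  1.42469654,  0.00811438,
        1.103422  , -0.04038432]), 'qd': array([ 9.28495193e-04, -5.19698846e-04, -2.90716617e-05, -5.85476938e-03,
        4.77560963e-04, -2.46538210e-04,  4.15118277e-04]), 'joint_torque': array([ 1.45644462e-03, -4.60044515e+01,  2.10111975e-01, -1.66243815e+01,
       -6.11322443e-02,  1.69446511e-02,  9.24434971e-05]), 'ee_pos': array([0.22189261, 0.61020704, 0.21761463]), 'ee_rot': array([ 1.73464720e-01,  9.84839417e-01, -1.13315156e-03, -1.72390727e-04]), 'wrist_force': array([ 0.00113028, -0.42050576,  0.54227939]), 'torque': array([-0.00303734,  0.05499969, -0.00652896]), 'finger_force': 0.0, 'opening': 0.09275442811802993}
```

View pics/p2.png

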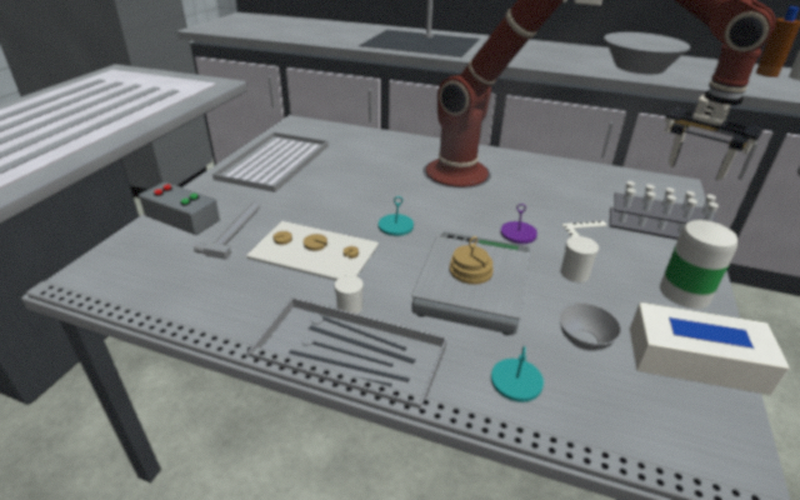

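View pics/p1.png

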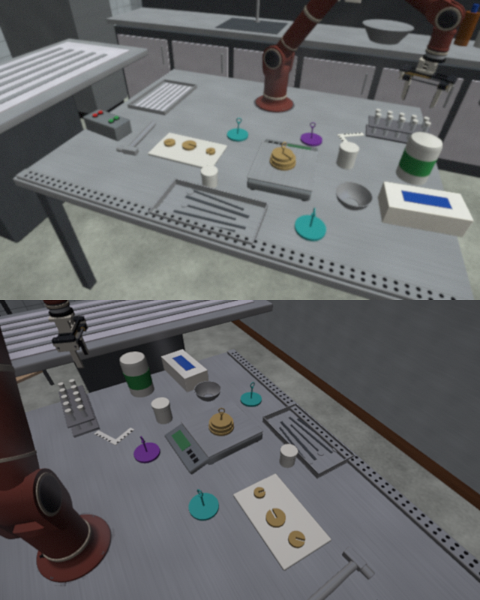

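The scene view shows three brass masses on the white board at about (226,190), (252,193) and (280,201), with the middle one looking largest. The brass hanger is on the pan at (377,210), and turquoise and purple look-alikes stand around it. Next I'll get coordinates from the brass mask.

Run:
```python
from h import *
z=np.load('s0.npz',allow_pickle=True)
for n in 'AB':
    im={k[:-1]:z[k] for k in z.files if k.endswith(n)}
    P=pts(im);hsv=cv2.cvtColor(im['image'],cv2.COLOR_RGB2HSV)
    m=cv2.inRange(hsv,(12,70,50),(28,255,255))
    k,l,s,c=cv2.connectedComponentsWithStats(m)
    for i in range(1,k):
        if s[i,4]<60: continue
        q=P[(l==i)&(im['depth']>0)]
        zz=.024 if np.median(q[:,2])<.05 else .1
        ys,xs=np.where(l==i); 
        R=plane(im,np.c_[xs,ys],zz)
        print(n,c[i].round(),s[i,4],'depth med',np.median(q,0).round(4),'plane',R[:,:2].mean(0).round(4),'ext',np.ptp(R[:,:2],axis=0).round(3),'zmax',np.percentile(q[:,2],[5,95,100]).round(3))
    # all items: heights of the pan
# jar, pot
```

```text
A [625.  39.] 507 depth med [-1.1122  1.0828  0.2486] plane [-1.9747  1.3411] ext [1.715 0.573] zmax [0.153 0.353 0.359]
A [554.  99.] 91 depth med [0.2284 0.5676 0.3305] plane [-0.4706  0.7177] ext [0.059 0.126] zmax [0.325 0.334 0.337]
A [226. 190.] 110 depth med [ 0.5611 -0.3099  0.0232] plane [ 0.5621 -0.3094] ext [0.05  0.046] zmax [0.018 0.026 0.027]
A [252. 193.] 177 depth med [ 0.5497 -0.2249  0.0231] plane [ 0.5512 -0.2239] ext [0.063 0.056] zmax [0.017 0.026 0.027]
A [377. 211.] 842 depth med [0.5957 0.1719 0.0913] plane [0.6054 0.1742] ext [0.138 0.09 ] zmax [0.066 0.101 0.136]
A [280. 201.] 77 depth med [ 0.5562 -0.1273  0.0231] plane [ 0.5576 -0.1248] ext [0.04  0.036] zmax [0.016 0.025 0.027]
B [ 34. 101.] 132 depth med [-0.3199  2.2745 -0.5893] plane [-0.0596  1.0078] ext [0.116 0.049] zmax [-0.603 -0.58   0.446]
B [295. 165.] 811 depth med [0.5617 0.1511 0.0977] plane [0.5584 0.1455] ext [0.096 0.115] zmax [0.068 0.102 0.133]
B [345. 256.] 167 depth med [ 0.5481 -0.1253  0.0235] plane [ 0.5473 -0.1278] ext [0.037 0.039] zmax [0.017 0.026 0.027]
B [367. 290.] 474 depth med [ 0.5388 -0.2295  0.024 ] plane [ 0.5404 -0.2286] ext [0.06  0.059] zmax [0.021 0.026 0.028]
B [395. 318.] 357 depth med [ 0.5516 -0.3117  0.0238] plane [ 0.5519 -0.3122] ext [0.048 0.047] zmax [0.021 0.026 0.027]
```

```bash
cat >> h.py <<'E'
def go(p,yaw=None):
    """tool-frame shift from here to TCP p; turn about tool z (deg) so that tool x points along yaw (deg, mod 180)"""
    s=readout.observe();R=Ro.from_quat(s['ee_rot']).as_matrix()
    y=np.degrees(np.arctan2(R[1,0],R[0,0]))
    print('tcp',s['ee_pos'].round(4),'yaw',y.round(2),'tilt',np.degrees([R[0,2],R[1,2]]).round(2),'q7',s['joint_pos'][6].round(2),'F',s['wrist_force'].round(1),'t',round(s['clock'],2),'open',round(s['opening'],4))
    print('shift',(R.T@(np.array(p)-s['ee_pos'])).round(4), 'turn z', None if yaw is None else -((yaw-y+180)%360-180))
E
python3 -m crank '[[-0.05,-0.03,-0.01,0,0,0,0],[-0.05,-0.03,-0.01,0,0,0,0],[-0.05,-0.03,-0.01,0,0,0,0],[-0.05,-0.03,-0.01,0,0,0,0],[-0.05,-0.03,-0.01,0,0,0,0],[-0.05,-0.03,-0.01,0,0,0,0],[-0.05,-0.03,-0.01,0,0,0,0],[0,0,0,0,0,0,0]]'
python3 - <<'E'
from h import *
w=vision.get_image('wrist');s=readout.observe();R=Ro.from_quat(s['ee_rot']).as_matrix()
C=-np.array(w['R']).T@np.array(w['t']);print('cam in tool',R.T@(C-s['ee_pos']),'axis in tool',R.T@np.array(w['R'])[2],w['fx'], 'imgx in tool',R.T@np.array(w['R'])[0])
go([.575,.165,.30])
E
```

```text
clock: 1.1
ee_pos: [0.4835, 0.2877, 0.2891]
ee_rot: [0.179, 0.984, -0.001, 0.002]
wrist_force: [-0.3, 0.5, 0.4]
opening: 0.0929
finger_force: 0.0
cam in tool [ 0.06997618 -0.00239403 -0.16577178] axis in tool [-0.26687914 -0.00208822  0.96372774] 337.81294011592195 imgx in tool [-4.70855910e-03  9.99988542e-01  8.62873800e-04]
tcp [0.4808 0.2913 0.2886] yaw 159.68 tilt [ 0.01 -0.05] q7 0.65 F [-0.9  0.3 -0.2] t 1.15 open 0.0929
shift [-0.1322 -0.0857 -0.0113] turn z None
```

```bash
python3 -m crank '[[-0.042,-0.028,0,0,0,0,0],[-0.042,-0.028,0.01,0,0,0,0],[-0.042,-0.028,0.02,0,0,0,0],[0,0,0.038,0,0,0,0],[0,0,0,0,0,0,0],[0,0,0,0,0,0,0]]'
python3 - <<'E'
from h import *
import pickle
w=vision.get_image('wrist');pickle.dump(w,open('w1.pkl','wb'))
P=pts(w);hsv=cv2.cvtColor(w['image'],cv2.COLOR_RGB2HSV)
m=cv2.inRange(hsv,(12,70,50),(28,255,255))
ys,xs=np.where(m>0);print(xs.min(),xs.max(),ys.min(),ys.max())
x0,y0=max(0,xs.min()-20),max(0,ys.min()-20)
s=min(790/(xs.max()+20-x0),590/(ys.max()+20-y0));print(x0,y0,s)
save(w,'p3.png',(x0,y0,xs.max()+20,ys.max()+20),s)
go([.575,.165,.22])
E
```

```text
clock: 1.9
ee_pos: [0.5687, 0.1744, 0.2215]
ee_rot: [0.172, 0.985, 0.001, 0.0]
wrist_force: [0.7, 1.0, -0.5]
opening: 0.0925
finger_force: 0.0
0 639 140 399
0 120 1.1987860394537178
tcp [0.5692 0.1742 0.2221] yaw 160.2 tilt [0.12 0.1 ] q7 0.93 F [0.2 0.2 0.3] t 1.95 open 0.093
shift [-0.0086 -0.0066  0.0021] turn z None
```

View pics/p3.png

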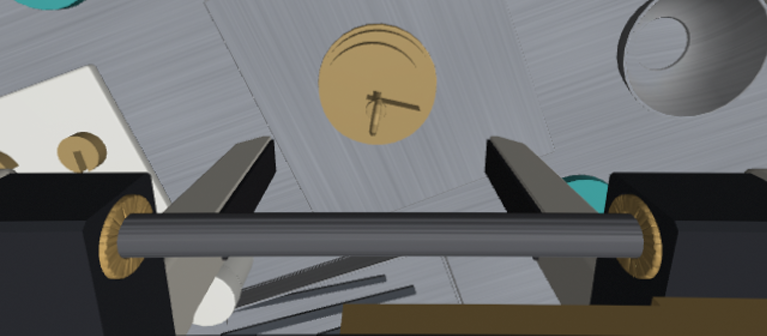

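The hanger is at about (377,85) in this crop. The mid slot runs from (375,97) to (420,108), and big's slot is not evident yet. I'll zoom in.

Run:
```python
from h import *
import pickle
w=pickle.load(open('w1.pkl','rb'))
save(w,'p4.png',(257,132,372,247),5)
P=pts(w)
for u,v in [(290,190),(300,150),(320,150),(350,180),(340,230)]: print(u,v,P[v,u].round(4))
```

```text
290 190 [0.5577 0.1532 0.1003]
300 150 [0.5296 0.1722 0.0846]
320 150 [0.5355 0.1891 0.0861]
350 180 [0.5706 0.2057 0.0847]
340 230 [0.6135 0.1816 0.0849]
```

View pics/p4.png

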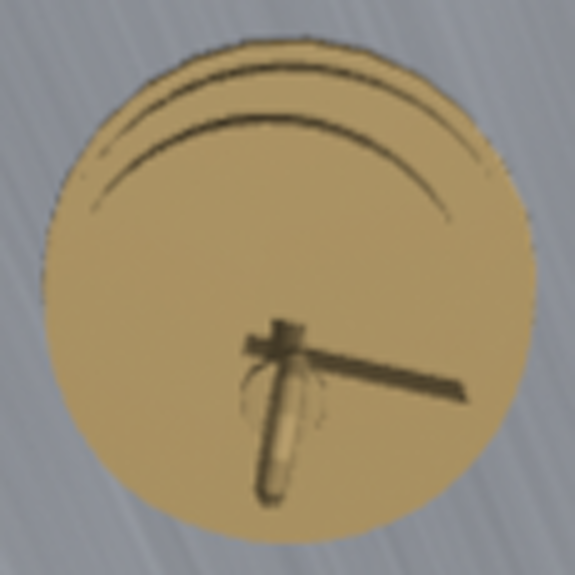

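The crop shows the mid slot running from its closed end at (248,345) to its mouth at (466,388), with the collar ring at (285,395). I'll use the wrist depth to find the circles, the big slot and the collar.

```bash
cat >> h.py <<'E'
from scipy.optimize import least_squares
def fitc(xy,r):
    f=least_squares(lambda c:np.hypot(*(xy-c).T)-r,xy.mean(0),loss='soft_l1',f_scale=.001)
    return f.x,np.sqrt(np.mean(f.fun**2))
def rim(P,m,nb=72):
    q=P[m][:,:2];c=np.median(q,0);a=np.arctan2(*(q-c).T[::-1]);r=np.hypot(*(q-c).T)
    i=((a+np.pi)/(2*np.pi)*nb).astype(int)%nb
    return np.array([q[i==k][np.argmax(r[i==k])] for k in range(nb) if (i==k).any()])
E
python3 - <<'E'
from h import *
import pickle
w=pickle.load(open('w1.pkl','rb'))
P=pts(w);ok=np.zeros(P.shape[:2],bool);ok[125:255,245:385]=1
ok&=w['depth']>0
Z=P[...,2]
for n,lo,hi,r in (('mid',.096,.105,.038),('big',.082,.089,.045),('base',.066,.074,.048)):
    m=ok&(Z>lo)&(Z<hi);e=rim(P,m);c,s=fitc(e,r);print(n,m.sum(),'z',np.median(Z[m]).round(4),'c',c.round(4),s.round(4))
    if n=='mid':cm=c
    if n=='big':cb=c
for n,lo,hi in (('collar',.118,.128),('eye',.135,.16),('stem',.106,.117)):
    m=ok&(Z>lo)&(Z<hi);print(n,m.sum(),P[m].mean(0).round(4) if m.any() else '',np.ptp(P[m],axis=0).round(4) if m.any() else '')
def hist(c,m,t):
    d=P[m][:,:2]-c;a=np.degrees(np.arctan2(d[:,1],d[:,0]))
    print(t,m.sum(),np.histogram(a,bins=np.arange(-180,181,15))[0])
r=np.hypot(P[...,0]-cm[0],P[...,1]-cm[1])
hist(cm,ok&(r>.008)&(r<.034)&(Z<.094)&(Z>.08),'mid slot')
d=P[ok&(r>.012)&(r<.034)&(Z<.094)][:,:2]-cm
print('mid slot dir',np.degrees(np.arctan2(*d.mean(0)[::-1])))
rb=np.hypot(P[...,0]-cb[0],P[...,1]-cb[1])
hist(cb,ok&(rb>.039)&(rb<.0435)&(Z<.08),'big slot')
hist(cb,ok&(rb>.0395)&(rb<.0435),'all annulus')
V=cv2.cvtColor(w['image'],cv2.COLOR_RGB2HSV)[...,2]
print('dark sq',P[196:200,313:317,2].round(3), V[190:205,310:320])
E
```

```text
mid 4979 z 0.0995 c [0.5718 0.1665] 0.004
big 1771 z 0.0855 c [0.5728 0.1698] 0.0091
base 534 z 0.0694 c [0.5728 0.1701] 0.0072
collar 95 [0.5748 0.1679 0.127 ] [0.0133 0.0136 0.0034]
eye 184 [0.574  0.169  0.1469] [0.021  0.014  0.0152]
stem 14 [0.5719 0.1692 0.109 ] [0.0016 0.0055 0.0072]
mid slot 187 [  0   0   0   0   0   0   0   0   0   0   0   0   0   1  38 148   0   0
   0   0   0   0   0   0]
mid slot dir 50.57693198028351
big slot 0 [0 0 0 0 0 0 0 0 0 0 0 0 0 0 0 0 0 0 0 0 0 0 0 0]
all annulus 903 [53 68 55 46 30 22 19 11  3  0  0 11 22 42 50 48 51 50 51 53 52 55 58 53]
dark sq [[0.094 0.1   0.1   0.099]
 [0.099 0.098 0.098 0.095]
 [0.101 0.101 0.1   0.099]
 [0.103 0.104 0.102 0.101]] [[169 169 169 169 169 169 169 169 169 169]
 [169 169 169 169 169 169 169 169 169 169]
 [169 169 169 169 169 169 169 169 169 169]
 [169 169 169 169 169 169 169 168 169 168]
 [169 169 169 168 169 169 169 169 169 169]
 [169 152 147 148 158 162 167 169 169 169]
 [168 111  80  87 120 134 149 154 164 169]
 [169 112  68  71  82  93 112 115 155 169]
 [161 107  67  72  83  94 104 118 157 169]
 [126  89  67  72  84  94 105 130 161 169]
 [ 79  70  67  73  84  93 104 130 155 167]
 [ 77  70  67  71  76  77  91 117 128 142]
 [ 74  67  66  67  65  76  90  97  87  81]
 [ 77  69  70  70  83 104 122 121  98  83]
 [104 112  94  78  86 105 120 126 111  90]]
```

Run:
```python
from h import *
z=np.load('s0.npz',allow_pickle=True)
a=z['imageA'][180:240,345:410];b=z['imageB'][130:200,260:330]
f=lambda x:cv2.resize(x[...,::-1],(390,390),interpolation=cv2.INTER_CUBIC)
cv2.imwrite('pics/p5.png',np.hstack([f(a),f(b)]))
```

```text
(no output)
```

View pics/p5.png

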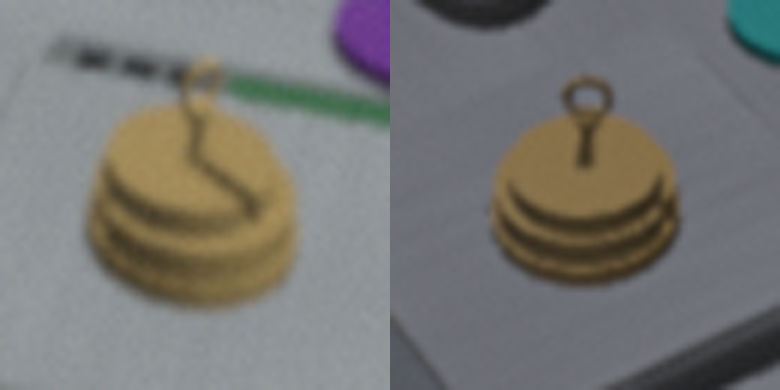

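In the scene view the mid slot points to front right. In the side view a dark notch at (665,205) puts big's slot roughly at world -30°. I'll confirm that from the wrist on the way to the board.

```bash
python3 -m crank '[[-0.032,-0.014,0,0,0,0,0],[-0.045,-0.02,0,0,0,0,0],[-0.035,-0.014,0,0,0,0,0],[-0.015,-0.006,0,0,0,0,0],[0,0,0,0,0,0,0],[0,0,0,0,0,0,0]]'
python3 - <<'E'
from h import *
import pickle
w=vision.get_image('wrist');pickle.dump(w,open('w2.pkl','wb'))
P=pts(w);Z=P[...,2];ok=(w['depth']>0)&(np.hypot(P[...,0]-.573,P[...,1]-.168)<.06)
ys,xs=np.where(ok&(Z>.08));print(xs.min(),xs.max(),ys.min(),ys.max())
save(w,'p6.png',(max(0,xs.min()-8),max(0,ys.min()-8),xs.max()+8,ys.max()+8),5)
for n,lo,hi,r in (('mid',.096,.105,.038),('big',.082,.089,.045),('base',.066,.074,.048)):
    m=ok&(Z>lo)&(Z<hi);e=rim(P,m);c,s=fitc(e,r);print(n,m.sum(),'c',c.round(4),s.round(4))
for n,lo,hi in (('collar',.118,.128),('eye',.135,.16),('stem',.106,.117)):
    m=ok&(Z>lo)&(Z<hi);print(n,m.sum(),P[m].mean(0).round(4) if m.any() else '',np.ptp(P[m],axis=0).round(4) if m.any() else '')
c=np.array([.573,.168])
r=np.hypot(*(P[...,:2]-c).transpose(2,0,1));a=np.degrees(np.arctan2(P[...,1]-c[1],P[...,0]-c[0]))
for t,m in (('mid',ok&(r>.012)&(r<.034)&(Z<.094)),('big',ok&(r<.043)&(Z<.079)),('ann',ok&(r>.0395)&(r<.043))): print(t,m.sum(),np.median(a[m]),np.histogram(a[m],bins=np.arange(-180,181,15))[0])
go([.546,-.227,.2])
E
```

```text
clock: 2.7
ee_pos: [0.6689, 0.0804, 0.2211]
ee_rot: [0.172, 0.985, 0.001, -0.0]
wrist_force: [0.2, -0.4, -0.2]
opening: 0.0929
finger_force: 0.0
325 435 0 102
mid 6833 c [0.572  0.1664] 0.005
big 1953 c [0.5721 0.1698] 0.0104
base 536 c [0.5717 0.1709] 0.006
collar 105 [0.5741 0.1651 0.1269] [0.0116 0.0121 0.0038]
eye 302 [0.577  0.1672 0.1464] [0.0222 0.0135 0.0166]
stem 0  
mid 201 63.237924951752944 [  0   0   0   0   0   0   0   0   0   0   0   0   0   0   0  59 142   0
   0   0   0   0   0   0]
big 119 -54.426628861899005 [ 1  1  0  0  0  3 13 16 70  7  0  0  0  0  0  0  0  0  0  0  1  4  1  2]
ann 1025 -42.324404860020024 [ 1 27 51 63 69 76 76 77 59 66 53 55 53 51 61 56 55 36 23 15  2  0  0  0]
tcp [0.6689 0.0803 0.2211] yaw 160.2 tilt [-0.03  0.09] q7 1.11 F [-1.   0.1 -0.1] t 2.75 open 0.0929
shift [ 0.0115 -0.3308  0.0206] turn z None
```

View pics/p6.png

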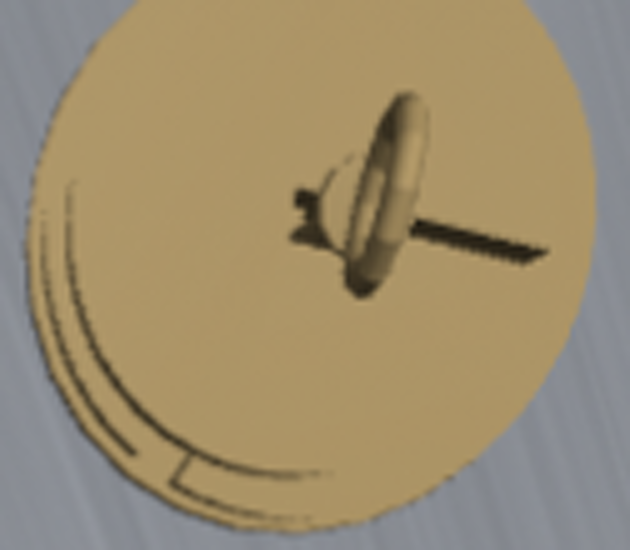

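Big's slot shows at the lower left of this crop, between (135,455) and (180,485), at about -54°. The mid slot's wall runs from (415,228) to (540,255), and I'll take the slot directions from these edges.

```bash
python3 - <<'E'
from h import *
import pickle
w1=pickle.load(open('w1.pkl','rb'));w2=pickle.load(open('w2.pkl','rb'))
f=lambda w,l,o,z:plane(w,np.array(l)/5+np.array(o)-.4,z)[:,:2]
def d(p): v=p[1]-p[0];return np.degrees(np.arctan2(v[1],v[0])).round(1)
for w,l,o in ((w1,[(320,365),(458,402)],(257,132)),(w2,[(410,237),(528,264)],(317,0))):
    p=f(w,l,o,.1);print('mid edge',p.round(4),d(p))
p=f(w1,[(247,345),(466,388)],(257,132),.1);print('closed,mouth',p.round(4),d(p))
b=f(w2,[(158,470),(192,455),(174,486),(135,455)],(317,0),.085);print('big',b.round(4),'ang',np.degrees(np.arctan2(*(b-[.572,.168]).T[::-1])).round(1),'wall',d(b[1:3]))
E
python3 -m crank '[[0,-0.04,0,0,0,0,0],[0,-0.055,0,0,0,0,0],[0.005,-0.06,0,0,0,0,0],[0.005,-0.06,0,0,0,0,0],[0.005,-0.055,0,0,0,0,0],[0.005,-0.035,0,0,0,0,0],[0,-0.02,0,0,0,0,0],[0,0,0,0,0,0,0]]'
python3 - <<'E'
from h import *
import pickle
w=vision.get_image('wrist');pickle.dump(w,open('w3.pkl','wb'))
P=pts(w);hsv=cv2.cvtColor(w['image'],cv2.COLOR_RGB2HSV)
ok=(w['depth']>0)&(np.hypot(P[...,0]-.546,P[...,1]+.227)<.045)
Z=P[...,2];m=ok&(Z>.0195)&(Z<.03)
c,s=fitc(rim(P,m),.03);print('disc',c.round(4),s,'z',np.median(Z[m]).round(4),m.sum())
r=np.hypot(P[...,0]-c[0],P[...,1]-c[1]);sl=ok&(Z<.017)&(r>.006)&(r<.027)
v=P[sl][:,:2].mean(0)-c;print('slot',sl.sum(),np.degrees(np.arctan2(v[1],v[0])))
ys,xs=np.where(m);save(w,'p7.png',(xs.min()-8,ys.min()-8,xs.max()+8,ys.max()+8),5);print(xs.min()-8,ys.min()-8)
go([*c,.1])
E
```

```text
mid edge [[0.5794 0.1739]
 [0.5941 0.1947]] 54.7
mid edge [[0.5793 0.1801]
 [0.5894 0.1963]] 58.3
closed,mouth [[0.5715 0.163 ]
 [0.5921 0.1969]] 58.7
big [[0.5987 0.1338]
 [0.5984 0.1399]
 [0.6021 0.1355]
 [0.5951 0.1308]] ang [-52.  -46.8 -47.2 -58.1] wall -49.9
clock: 3.75
ee_pos: [0.54, -0.221, 0.2209]
ee_rot: [0.174, 0.985, 0.0, 0.0]
wrist_force: [0.4, 0.0, 0.4]
opening: 0.0933
finger_force: 0.0
disc [ 0.5439 -0.2265] 0.00038137993307415917 z 0.0235 2121
slot 107 76.98129595668696
279 146
tcp [ 0.5409 -0.2192  0.2208] yaw 160.11 tilt [0.05 0.08] q7 1.62 F [-0.1 -0.2  0. ] t 3.8 open 0.0929
shift [-0.0053 -0.0061  0.1208] turn z None
```

View pics/p7.png

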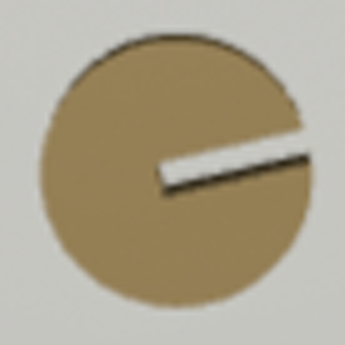

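The disc's slot points right and slightly up in this crop, from (160,178) to (305,142), which is about 83° in world. Big's slot is at about -52° and mid's at about 57°, so the disc's slot should end near 182°. I'll turn the tool to yaw 83 over the disc.

```bash
python3 -m crank '[[-0.005,-0.006,0,0,0,0,0],[0,0,0.01,0,0,9.6,0],[0,0,0.01,0,0,9.6,0],[0,0,0.02,0,0,9.6,0],[0,0,0.02,0,0,9.6,0],[0,0,0.02,0,0,9.6,0],[0,0,0.02,0,0,9.6,0],[0,0,0.02,0,0,9.6,0]]'
python3 -m crank '[[0,0,0,0,0,9.6,0],[0,0,0,0,0,0,0],[0,0,0,0,0,0,0]]'
python3 - <<'E'
from h import *
import pickle
w3=pickle.load(open('w3.pkl','rb'))
p=plane(w3,np.array([(158,166),(300,130),(165,190),(308,155)])/5+[279-.4,146-.4],.024)[:,:2]
v=p[[1,3]]-p[[0,2]];print(p.round(4),np.degrees(np.arctan2(v[:,1],v[:,0])))
w1=pickle.load(open('w1.pkl','rb'))
for z in (.09,.1): print('stem foot',plane(w1,[(314,198)],z).round(4))
w=vision.get_image('wrist')
P=pts(w);Z=P[...,2];ok=(w['depth']>0)&(np.hypot(P[...,0]-.546,P[...,1]+.227)<.04)
m=ok&(Z>.0195)&(Z<.03);c,s=fitc(rim(P,m),.03);print('disc',c.round(4),s,m.sum())
go([*c,.015],83)
E
```

```text
clock: 4.8
ee_pos: [0.544, -0.2266, 0.0997]
ee_rot: [0.69, 0.724, 0.0, -0.0]
wrist_force: [0.4, 0.1, -0.0]
opening: 0.093
finger_force: 0.0
clock: 5.18
ee_pos: [0.5435, -0.2276, 0.1007]
ee_rot: [0.746, 0.666, 0.0, 0.0]
wrist_force: [-0.1, 0.1, 0.3]
opening: 0.0929
finger_force: 0.0
[[ 0.5401 -0.2291]
 [ 0.5431 -0.1973]
 [ 0.5456 -0.2295]
 [ 0.549  -0.1975]] [84.49819525 84.07456276]
stem foot [[0.5742 0.1695 0.09  ]]
stem foot [[0.5717 0.1704 0.1   ]]
disc [ 0.5435 -0.2266] 0.0002392333734197128 4392
tcp [ 0.5433 -0.2279  0.1009] yaw 83.39 tilt [0.04 0.  ] q7 0.58 F [-0.5 -0.4  0.3] t 5.22 open 0.0931
shift [0.0013 0.     0.0859] turn z 0.38546284834455946
```

```bash
python3 -m crank '[[0.001,0,0.03,0,0,-0.9,0],[0,0,0.03,0,0,0,0],[0,0,0.018,0,0,0,0],[0,0,0.007,0,0,0,0],[0,0,0,0,0,0,0]]'
python3 -m crank '[[0,0,0,0,0,0,0.4],[0,0,0,0,0,0,0.6],[0,0,0,0,0,0,0.6],[0,0,0,0,0,0,0.6],[0,0,0,0,0,0,0.6],[0,0,0,0,0,0,0.6]]' 25
```

```text
clock: 5.85
ee_pos: [0.543, -0.2275, 0.0158]
ee_rot: [0.742, 0.67, 0.0, 0.0]
wrist_force: [0.2, -0.1, 0.3]
opening: 0.0929
finger_force: 0.0
clock: 6.6
ee_pos: [0.5432, -0.2273, 0.016]
ee_rot: [0.742, 0.67, 0.0, 0.0]
wrist_force: [0.5, 1.0, 2.1]
opening: 0.0591
finger_force: 25.0
```

```bash
python3 -m crank '[[0,0,-0.01,0,0,0,0.6],[0,0,-0.03,0,0,0,0.6],[0,0,-0.05,0,0,0,0.6],[0,0,-0.05,0,0,0,0.6],[0.02,0.003,-0.04,0,0,0,0.6],[0.04,0.006,-0.01,0,0,0,0.6],[0.05,0.008,0,0,0,0,0.6],[0.05,0.008,0,0,0,0,0.6]]'
python3 -m crank '[[0.05,0.008,0,0,0,0,0.6],[0.05,0.008,0,0,0,0,0.6],[0.05,0.008,0,0,0,0,0.6],[0.05,0.008,0,0,0,0,0.6],[0.035,0.006,0,0,0,0,0.6],[0.014,0.006,0,0,0,0,0.6],[0,0,0,0,0,-5,0.6],[0,0,0,0,0,-9,0.6]]'
python3 -m crank '[[0,0,0,0,0,-9,0.6],[0,0,0,0,0,-10,0.6],[0,0,0,0,0,-10,0.6],[0,0,0,0,0,-10,0.6],[0,0,0,0,0,-10,0.6],[0,0,0,0,0,-10,0.6],[0,0,0,0,0,-10,0.6],[0,0,0,0,0,-10,0.6]]'
python3 -m crank '[[0,0,0,0,0,-5,0.6],[0,0,0,0,0,0,0.6],[0,0,0,0,0,0,0.6]]'
python3 - <<'E'
from h import *
import pickle
w=vision.get_image('wrist');pickle.dump(w,open('w4.pkl','wb'))
save(w,'p8.png',(0,0,640,400),1.2)
go([.65,.174,.112],182.5)
P=pts(w);Z=P[...,2]
s=readout.observe();R=Ro.from_quat(s['ee_rot']).as_matrix();T=(P-s['ee_pos'])@R
m=(w['depth']>0)&(np.hypot(T[...,0],T[...,1])<.036)&(abs(T[...,2]+.008)<.006)
print('disc top in tool',np.median(T[m],0),m.sum(),T[m].min(0),T[m].max(0))
# collar/eye
ok=(w['depth']>0)&(np.hypot(P[...,0]-.573,P[...,1]-.168)<.03)
for n,lo,hi in (('collar',.118,.128),('eye',.135,.16)):
    q=ok&(Z>lo)&(Z<hi);print(n,q.sum(),P[q].mean(0).round(4) if q.any() else '',np.ptp(P[q],axis=0).round(4) if q.any() else '')
E
```

```text
clock: 7.6
ee_pos: [0.5834, -0.0692, 0.2057]
ee_rot: [0.743, 0.67, -0.0, -0.001]
wrist_force: [1.3, -0.3, -2.5]
opening: 0.0591
finger_force: 25.0
clock: 8.6
ee_pos: [0.653, 0.1701, 0.2052]
ee_rot: [0.654, 0.756, -0.002, 0.0]
wrist_force: [-0.6, -0.3, -3.0]
opening: 0.0594
finger_force: 25.0
clock: 9.6
ee_pos: [0.6531, 0.1692, 0.2052]
ee_rot: [0.024, 1.0, -0.002, -0.001]
wrist_force: [-0.4, -0.5, -3.3]
opening: 0.0589
finger_force: 25.0
clock: 9.98
ee_pos: [0.6533, 0.171, 0.2055]
ee_rot: [-0.017, 1.0, -0.001, -0.0]
wrist_force: [0.3, 0.4, -1.3]
opening: 0.0594
finger_force: 25.0
tcp [0.6533 0.1715 0.2055] yaw -178.01 tilt [-0.03 -0.06] q7 1.32 F [ 0.6 -1.  -2.2] t 10.03 open 0.0594
shift [0.0032 0.0027 0.0935] turn z -0.5092591603436176
disc top in tool [ 0.00315519 -0.00119366 -0.00730728] 9387 [-0.02384499 -0.0346033  -0.01398021] [ 0.0316302   0.03475345 -0.00203019]
collar 168 [0.5756 0.1684 0.127 ] [0.0139 0.0133 0.0029]
eye 269 [0.5762 0.1678 0.1474] [0.0225 0.0145 0.0139]
```

View pics/p8.png

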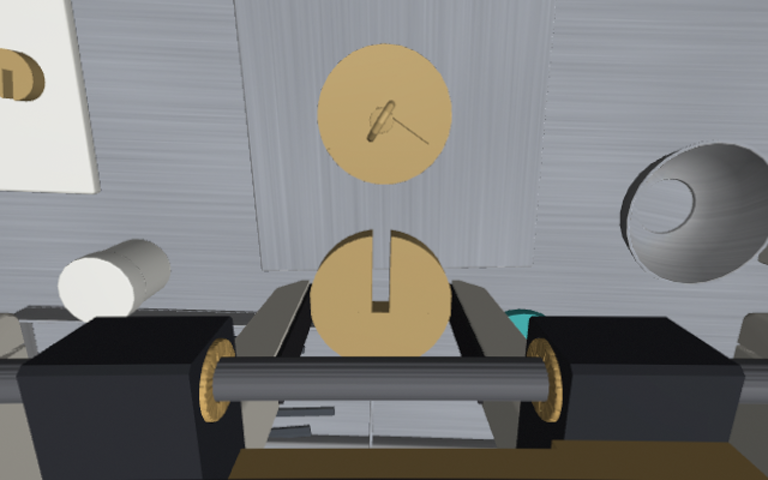

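The view shows the disc held level with its slot straight up the image, from (381,310) to (381,235). The collar is ahead at (382,120). I'll compute the slot line against the stem.

```bash
cat >> h.py <<'E'
def slotline(w,ee,q,ztop=-.008):
    """slot centre line on the held disc's top: returns y at x=0 and slope, tool frame"""
    R=Ro.from_quat(q).as_matrix();hsv=cv2.cvtColor(w['image'],cv2.COLOR_RGB2HSV)
    m=cv2.inRange(hsv,(12,70,90),(28,255,255))
    zt=ee[2]-ztop*1.0
    h,wd=m.shape;u,v=np.meshgrid(np.arange(wd),np.arange(h))
    T=((plane(w,np.stack([u,v],-1),zt)-ee)@R).reshape(h,wd,3)
    out=[]
    for r in range(h):
        k=(abs(T[r,:,1])<.02)&(T[r,:,0]>.002)&(T[r,:,0]<.024)
        g=np.where(k&(m[r]==0))[0]
        if k.sum()>10 and 0<len(g) and np.ptp(g)<30:
            a,b=g.min(),g.max();out.append((T[r,(a+b)//2,0],(T[r,a,1]+T[r,b,1])/2,T[r,b,1]-T[r,a,1]))
    o=np.array(out);s,c=np.polyfit(o[:,0],o[:,1],1);print('rows',len(o),'width',np.median(o[:,2]).round(4),'y0',c.round(4),'slope deg',np.degrees(np.arctan(s)).round(2))
    return c,s
E
python3 - <<'E'
from h import *
import pickle
w=pickle.load(open('w4.pkl','rb'));s=readout.observe();R=Ro.from_quat(s['ee_rot']).as_matrix()
c,k=slotline(w,s['ee_pos'],s['ee_rot'])
for p in ([.5756,.1684,.127],[.573,.170,.098],[.574,.169,.108]):
    t=R.T@(np.array(p)-s['ee_pos']);print(t.round(4),'lateral miss (tool y)',(t[1]-(c+k*t[0])).round(4))
E
```

```text
rows 42 width 0.0069 y0 -0.0007 slope deg 0.05
[ 0.0777 -0.0003  0.0786] lateral miss (tool y) 0.0003
[0.0803 0.0014 0.1076] lateral miss (tool y) 0.002
[0.0793 0.0004 0.0976] lateral miss (tool y) 0.001
```

```bash
python3 -m crank '[[0,0,0.02,0,0,0,0.6],[0,0.001,0.035,0,0,-0.3,0.6],[0,0,0.03,0,0,0,0.6],[0,0,0.0115,0,0,0,0.6],[0.015,0,0,0,0,0,0.6],[0.015,0,0,0,0,0,0.6],[0.008,0,0,0,0,0,0.6],[0,0,0,0,0,0,0.6]]'
python3 -m crank '[[0,0,0,0,0,0,0.6],[0,0,0,0,0,0,0.6]]'
python3 - <<'E'
from h import *
import pickle
w=vision.get_image('wrist');pickle.dump(w,open('w5.pkl','wb'))
s=readout.observe();R=Ro.from_quat(s['ee_rot']).as_matrix()
c,k=slotline(w,s['ee_pos'],s['ee_rot'])
go([.574,.169,.109],182.5)
P=pts(w);Z=P[...,2];ok=(w['depth']>0)&(np.hypot(P[...,0]-.573,P[...,1]-.168)<.03)
for n,lo,hi in (('collar',.1215,.1285),('eye',.135,.16)):
    q=ok&(Z>lo)&(Z<hi);print(n,q.sum(),P[q].mean(0).round(4),((P[q].mean(0)-s['ee_pos'])@R).round(4),np.ptp(P[q],axis=0).round(4))
save(w,'p9.png',(230,60,410,260),3)
E
```

```text
clock: 11.02
ee_pos: [0.6156, 0.1721, 0.1099]
ee_rot: [-0.021, 1.0, 0.0, 0.001]
wrist_force: [-0.4, 0.4, -2.3]
opening: 0.0591
finger_force: 25.0
clock: 11.28
ee_pos: [0.616, 0.1719, 0.1092]
ee_rot: [-0.021, 1.0, -0.0, 0.0]
wrist_force: [0.6, 0.3, -2.8]
opening: 0.0588
finger_force: 25.0
rows 18 width 0.007 y0 0.0027 slope deg -25.94
tcp [0.6158 0.1719 0.1091] yaw -177.59 tilt [ 0.02 -0.  ] q7 1.31 F [-0.6  1.2 -3.4] t 11.32 open 0.0594
shift [ 0.0419 -0.0011  0.0001] turn z -0.09471932328767707
collar 302 [0.574  0.1665 0.1271] [ 0.042  -0.0037 -0.018 ] [0.0133 0.0139 0.0041]
eye 677 [0.5746 0.1686 0.147 ] [ 0.0413 -0.0016 -0.0379] [0.0216 0.0147 0.0168]
```

View pics/p9.png

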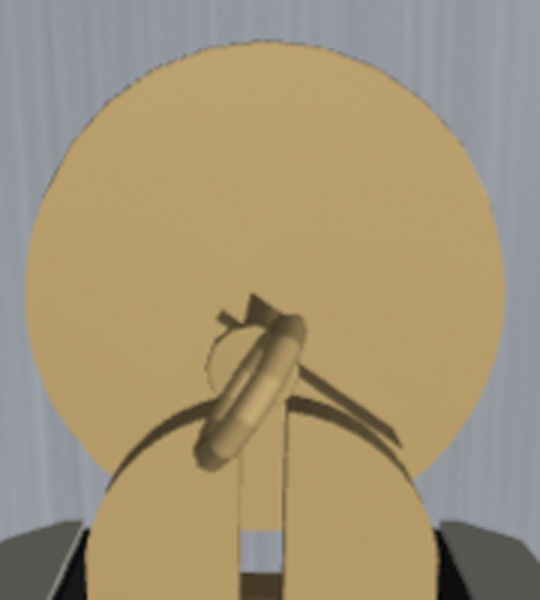

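The slot edges are at columns 240 and 287. The stem foot is at about (263,300), and the collar leans a little left with its centre at about 254. At disc height the stem therefore sits about 0.6 mm to the tool's -y, so I'll correct that and feel my way in.

```bash
python3 -m crank '[[0.003,-0.0006,0,0,0,0,0.6],[0.003,0,0,0,0,0,0.6],[0.0015,0,0,0,0,0,0.6],[0.0015,0,0,0,0,0,0.6],[0,0,0,0,0,0,0.6]]'
python3 -m crank '[[0.001,0,0,0,0,0,0.6],[0.001,0,0,0,0,0,0.6],[0.001,0,0,0,0,0,0.6],[0,0,0,0,0,0,0.6]]'
```

```text
clock: 11.95
ee_pos: [0.6063, 0.171, 0.1092]
ee_rot: [-0.021, 1.0, -0.0, -0.0]
wrist_force: [-0.1, -0.5, -2.9]
opening: 0.0592
finger_force: 25.0
clock: 12.45
ee_pos: [0.6033, 0.1709, 0.1091]
ee_rot: [-0.021, 1.0, -0.0, -0.0]
wrist_force: [0.4, 0.6, -3.0]
opening: 0.0592
finger_force: 25.0
```

```bash
python3 -m crank '[[0.001,0,0,0,0,0,0.6],[0.001,0,0,0,0,0,0.6],[0.001,0,0,0,0,0,0.6],[0,0,0,0,0,0,0.6]]'
python3 -m crank '[[0.0015,0,0,0,0,0,0.6],[0.0015,0,0,0,0,0,0.6],[0,0,0,0,0,0,0.6]]'
python3 - <<'E'
from h import *
w=vision.get_image('wrist');s=readout.observe();R=Ro.from_quat(s['ee_rot']).as_matrix()
P=pts(w);Z=P[...,2];ok=(w['depth']>0)&(np.hypot(P[...,0]-.573,P[...,1]-.168)<.03)
q=ok&(Z>.1215)&(Z<.1285)&(np.hypot(P[...,0]-.574,P[...,1]-.167)<.012);print('collar',q.sum(),P[q].mean(0).round(4),((P[q].mean(0)-s['ee_pos'])@R).round(4),np.ptp(P[q],axis=0).round(4))
save(w,'p10.png',(230,60,410,260),3);go([.574,.169,.109],182.5)
E
```

```text
clock: 12.95
ee_pos: [0.6003, 0.1708, 0.1092]
ee_rot: [-0.021, 1.0, 0.0, -0.0]
wrist_force: [0.2, -0.1, -2.7]
opening: 0.059
finger_force: 25.0
clock: 13.32
ee_pos: [0.5972, 0.1706, 0.1092]
ee_rot: [-0.021, 1.0, -0.0, -0.0]
wrist_force: [-1.1, -0.6, -1.7]
opening: 0.059
finger_force: 25.0
collar 256 [0.573  0.1653 0.127 ] [ 0.0245 -0.0042 -0.0179] [0.0116 0.0132 0.0053]
tcp [0.5973 0.1706 0.1092] yaw -177.58 tilt [-0. -0.] q7 1.3 F [-0.4 -0.3 -2.6] t 13.38 open 0.0593
shift [ 0.0234 -0.0006  0.0002] turn z -0.07979600741975901
```

View pics/p10.png

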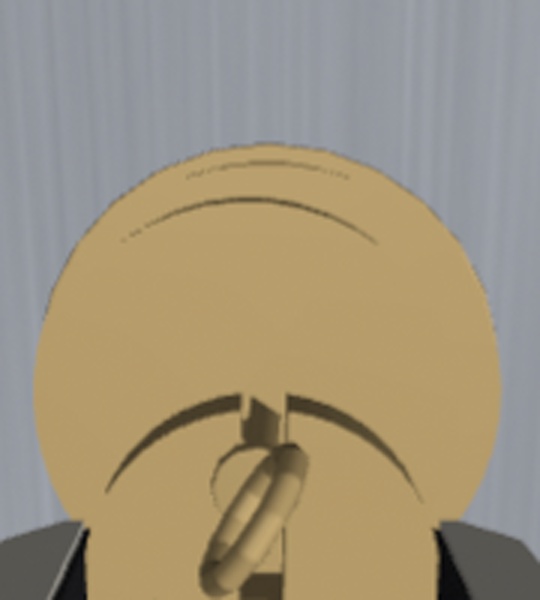

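The stem is now inside the slot. It spans columns 244–280 between slot edges at 240 and 287, and there has been no contact force. I'll advance further with a 0.3 mm correction.

```bash
python3 -m crank '[[0.002,-0.0003,0,0,0,0,0.6],[0.002,0,0,0,0,0,0.6],[0.002,0,0,0,0,0,0.6],[0.002,0,0,0,0,0,0.6],[0,0,0,0,0,0,0.6]]'
python3 -m crank '[[0.002,0,0,0,0,0,0.6],[0.002,0,0,0,0,0,0.6],[0.002,0,0,0,0,0,0.6],[0.002,0,0,0,0,0,0.6],[0,0,0,0,0,0,0.6]]'
python3 -m crank '[[0.001,0,0,0,0,0,0.6],[0.001,0,0,0,0,0,0.6],[0.001,0,0,0,0,0,0.6],[0,0,0,0,0,0,0.6]]'
```

```text
clock: 14.0
ee_pos: [0.5892, 0.17, 0.1091]
ee_rot: [-0.021, 1.0, -0.0, -0.0]
wrist_force: [0.3, 0.3, -1.6]
opening: 0.0591
finger_force: 25.0
clock: 14.62
ee_pos: [0.5812, 0.1697, 0.1092]
ee_rot: [-0.021, 1.0, -0.0, -0.0]
wrist_force: [0.2, 0.6, -2.7]
opening: 0.0591
finger_force: 25.0
clock: 15.12
ee_pos: [0.5783, 0.1695, 0.1091]
ee_rot: [-0.021, 1.0, -0.0, -0.0]
wrist_force: [-0.3, -0.1, -2.1]
opening: 0.0591
finger_force: 25.0
```

```bash
for i in 1; do python3 -m crank '[[0.001,0,0,0,0,0,0.6],[0.001,0,0,0,0,0,0.6],[0,0,0,0,0,0,0.6]]'
python3 -m crank '[[0.0007,0,0,0,0,0,0.6],[0,0,0,0,0,0,0.6]]'; done
python3 - <<'E'
from h import *
w=vision.get_image('wrist');s=readout.observe();R=Ro.from_quat(s['ee_rot']).as_matrix()
P=pts(w);T=(P-s['ee_pos'])@R
m=(w['depth']>0)&(np.hypot(T[...,0],T[...,1])<.036)&(abs(T[...,2]+.008)<.004)
e=rim(T,m);e=e[(e[:,0]>.005)];c,r=fitc(e,.03);print('disc centre tool',c.round(4),r.round(4),'world',(s['ee_pos']+R@[*c,0]).round(4))
q=(w['depth']>0)&(P[...,2]>.1235)&(P[...,2]<.13)&(np.hypot(P[...,0]-.573,P[...,1]-.167)<.012);print('collar',q.sum(),P[q].mean(0).round(4),np.ptp(P[q],axis=0).round(4))
go([.573,.169,.109],182.5)
E
```

```text
clock: 15.5
ee_pos: [0.5763, 0.1694, 0.1091]
ee_rot: [-0.021, 1.0, -0.0, -0.0]
wrist_force: [-0.4, 0.6, -2.9]
opening: 0.059
finger_force: 25.0
clock: 15.75
ee_pos: [0.5758, 0.1694, 0.1092]
ee_rot: [-0.021, 1.0, -0.0, 0.0]
wrist_force: [-0.1, -0.0, -2.3]
opening: 0.0593
finger_force: 25.0
disc centre tool [ 0.0017 -0.0007] 0.0069 world [0.5741 0.1686 0.1092]
collar 364 [0.5739 0.1661 0.1275] [0.0137 0.0103 0.0063]
tcp [0.5758 0.1694 0.1092] yaw -177.58 tilt [0.01 0.  ] q7 1.29 F [ 0.4  0.4 -2.6] t 15.8 open 0.0589
shift [ 0.0028 -0.0003  0.0002] turn z -0.08126934366373462
```

```bash
python3 -m crank '[[0.0005,0,0,0,0,0,0.6],[0,0,0,0,0,0,0.6]]' | grep -E 'pos|wrist'
python3 -m crank '[[0.0005,0,0,0,0,0,0.6],[0,0,0,0,0,0,0.6]]'| grep -E 'pos|wrist'
```

```text
ee_pos: [0.5756, 0.1693, 0.1092]
wrist_force: [1.4, -0.1, -3.6]
ee_pos: [0.5755, 0.1693, 0.1093]
wrist_force: [2.7, -0.1, -3.2]
```

Contact at 2.7 N, so the disc is home. I'll back off and lower.

```bash
python3 -m crank '[[-0.0013,0,0,0,0,0,0.6],[0,0,0.001,0,0,0,0.6],[0,0,0.001,0,0,0,0.6],[0,0,0.001,0,0,0,0.6],[0,0,0,0,0,0,0.6]]' | grep -E 'pos|wrist'
python3 -m crank '[[0,0,0.0005,0,0,0,0.6],[0,0,0,0,0,0,0.6]]'| grep -E 'pos|wrist'
python3 -m crank '[[0,0,0.0005,0,0,0,0.6],[0,0,0,0,0,0,0.6]]'| grep -E 'pos|wrist'
```

```text
ee_pos: [0.5756, 0.1694, 0.1059]
wrist_force: [0.2, 0.0, -3.6]
ee_pos: [0.5758, 0.1694, 0.1055]
wrist_force: [-1.0, -0.1, -2.0]
ee_pos: [0.576, 0.1694, 0.1051]
wrist_force: [-0.7, 0.2, -2.7]
```

```bash
python3 -m crank '[[0,0,0.0005,0,0,0,0.6],[0,0,0,0,0,0,0.6]]'| grep -E 'pos|wrist'
python3 -m crank '[[0,0,0.0005,0,0,0,0.6],[0,0,0,0,0,0,0.6]]'| grep -E 'pos|wrist'
```

```text
ee_pos: [0.576, 0.1694, 0.1046]
wrist_force: [-0.0, -0.0, -2.3]
ee_pos: [0.576, 0.1693, 0.1041]
wrist_force: [-0.1, 0.3, -3.3]
```

```bash
python3 -m crank '[[0,0,0.0005,0,0,0,0.6],[0,0,0,0,0,0,0.6]]'| grep -E 'pos|wrist'
python3 -m crank '[[0,0,0.0005,0,0,0,0.6],[0,0,0,0,0,0,0.6]]'| grep -E 'pos|wrist'
```

```text
ee_pos: [0.576, 0.1694, 0.104]
wrist_force: [-1.0, -0.3, 0.2]
ee_pos: [0.5761, 0.1694, 0.1039]
wrist_force: [-2.5, -0.7, 6.3]
```

```bash
python3 -m crank '[[0,0,-0.0005,0,0,0,0.6],[0,0,0,0,0,0,0.36],[0,0,0,0,0,0,0.3],[0,0,0,0,0,0,0.2],[0,0,0,0,0,0,0.1],[0,0,0,0,0,0,0.1]]' 5
python3 -m crank '[[0,0,-0.01,0,0,0,0.1],[0,0,-0.03,0,0,0,0.1],[0,0,-0.04,0,0,0,0.1],[0,0,-0.03,0,0,0,0.1],[-0.02,0,0,0,0,0,0],[0,0,0,0,0,0,0],[0,0,0,0,0,0,0]]'
python3 - <<'E'
from h import *
w=vision.get_image('wrist');P=pts(w);Z=P[...,2];d=w['depth']>0
m=d&(Z>.1075)&(Z<.117)&(np.hypot(P[...,0]-.574,P[...,1]-.169)<.04)
print('z',np.median(Z[m]),'n',m.sum());c,r=fitc(rim(P,m),.03);print('disc',c.round(4),r)
A=np.c_[P[m][:,:2]-c,np.ones(m.sum())];k=np.linalg.lstsq(A,Z[m],rcond=None)[0];print('tilt deg',np.degrees(k[:2]).round(2))
r=np.hypot(P[...,0]-c[0],P[...,1]-c[1]);a=np.degrees(np.arctan2(P[...,1]-c[1],P[...,0]-c[0]))
s=d&(r>.012)&(r<.027)&(Z<.107);print('slot ang',np.median(a[s]%360),s.sum())
q=d&(Z>.1235)&(Z<.13)&(np.hypot(P[...,0]-.573,P[...,1]-.167)<.012);print('collar',P[q].mean(0).round(4))
b=d&(Z>.066)&(Z<.09)&(np.hypot(P[...,0]-.573,P[...,1]-.168)<.06);print('base',b.sum(),fitc(rim(P,b),.0475)[0].round(4))
ys,xs=np.where(m);save(w,'p11.png',(max(0,xs.min()-30),max(0,ys.min()-30),xs.max()+30,ys.max()+30),3.5);print(readout.observe()['ee_pos'])
E
```

```text
clock: 19.18
ee_pos: [0.5761, 0.1694, 0.1035]
ee_rot: [-0.021, 1.0, -0.0, -0.0]
wrist_force: [0.1, 0.2, -0.4]
opening: 0.0829
finger_force: 0.0
clock: 20.05
ee_pos: [0.5951, 0.1701, 0.2133]
ee_rot: [-0.021, 1.0, -0.0, -0.001]
wrist_force: [0.6, 0.8, -0.6]
opening: 0.0931
finger_force: 0.0
z 0.11148350692570975 n 3593
disc [0.5744 0.1687] 0.00027773183874903033
tilt deg [0.02 0.06]
slot ang 181.2907808420817 166
collar [0.5743 0.1667 0.1273]
base 2243 [0.5718 0.17  ]
[0.59495897 0.17019206 0.21320348]
```

View pics/p11.png

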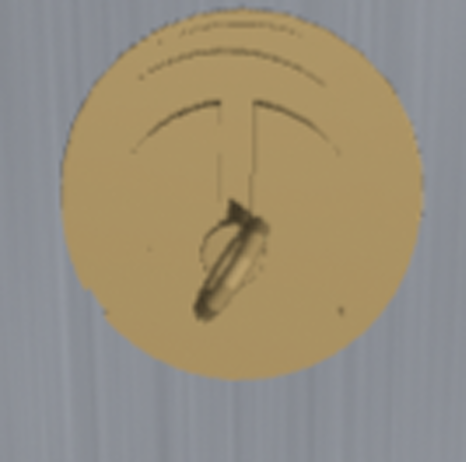

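The disc lies flat: its top is at 0.1115 m against 0.112 expected, tilt under 0.1°, slot up the image from (237,205) to (237,105). The mouths of the other two slots show at (340,310) and (95,295), well away from it. The collar is where it was and the gripper is clear.

```bash
python3 -c "
from workcell import bot
print(bot.sign_off())"
```

```text
the job is handed in; nothing more can be done
None
```

The 60 mm mass lies flat on top of the other two on the hanger's stem, its slot at about 182°, roughly 125° from each of theirs; the hanger did not measurably move, and the job was handed in at about 20 s.

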